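# Close the washed food containers with their own lids

### The arm

A 6-joint arm with a two-finger parallel gripper is mounted at the origin on the work surface. World frame = base frame: x ahead of the robot, y to its left, z up, the work surface at z = 0. Lengths are in m, angles in rad, forces in N, time in s.
With the tool pointing down it reaches from about 0.25 to 0.775 m from the base axis. Payload 4 kg.
Tool frame: the origin (TCP) lies on the centre line of the jaws, within the pads' length; the fingertips stand 25 mm ahead of it and the grasp point (between the pads) lies 6 mm ahead of it (ctrl.tip_reach is the y of the fingertips in the tool frame, in m); y points along the fingers, z is the direction in which the jaws open and shut, and the axes are right-handed (so a half turn about y gives the same grasp; the last joint's range is limited). The gripper opens to 94 mm and grips with 3 to 60 N. Pads are 16 mm wide; open, the fingers measure 119 mm over their backs; the gripper's body (75 mm by 177 mm) begins 78 mm behind the grasp point.
Start: joints at [1.099, 0.087, 1.371, -0, 1.684, -0.103], TCP at [0.198, 0.513, 0.231] pointing down, gripper open.
Joint ranges: [-3.1, 3.1], [-0.76, 2.03], [0.27, 2.55], [-1.08, 4.22], [0.17, 2.65], [-2.57, 2.57]. Speed limits (rad/s): [2.79, 2.79, 3.14, 3.14, 3.14, 3.14].

### API

Orientations are given as [roll, pitch, yaw] about the fixed x, y, z axes, in that order (R = Rz(yaw) Ry(pitch) Rx(roll)).
In Python, from plant import telemetry, cams, ctrl gives the robot as it stands.
- The arm moves only by the tool servo_tool, never from a script. Its argument "commands" is a list of rows, each a list of 2 entries, a list of its own where there are three numbers: the shift along the tool's x, y, z in mm, then the turn, a rotation vector about the tool's x, y, z in degrees. A call has 1 to 12 rows; each row is the pose to reach, as a shift and turn from the pose commanded when the call began, along the tool's axes at that moment; what a row does not reach only later rows make up. A row lasts 1/12 s, in which the tool goes at most 41.7 mm and 7.16 degrees, less where a joint would pass 70% of its speed; a pose out of reach is approached as far as the arm can. A call with a gripper value outside its range is refused whole. "grip" is the closure, from -1 (fully open) to 1 (shut), so that 0 is half open, set as the call begins (left out, the last holds). The fingers move at their own pace and stop on an object; "force" is the grip in N (left out, the last holds). Time passes only in rows, so rows that repeat a pose let the fingers close. It gives the time, the measured TCP pose, the force and the opening at its end, in the units of the state.
- telemetry.read_state(): the state, without advancing time (a new reading comes with each control period).
- cams.camera(name): name is "side" or "top"; returns (picture, depth): 420x560x3 uint8, blue, green, red; 420x560 float32, m along the optical axis (not along the pixel's ray), 0 where there is no reading.
- cams.camera_info(name): a dict with "K" (3x3 intrinsics, pixels), "R" (3x3) and "t" (3): a world point X has camera coordinates R X + t. Camera axes: x right, y down, z forward; pixel columns grow to the right and rows downward; lengths in m; the calibration is good to about 2 mm. A picture is of the moment at which its call begins. camera_info takes no time and is no camera call.
- ctrl.job_done(): hands the job in, once; it reports no verdict.
Trained networks look in the newest picture that a camera, given by its name, has taken for a name from the list of things; names that differ only in an ending like _2 or _b are one class to them, and where a whole thing is asked for, a point or a joint stands for the part that bears it (a point fixed in the world has none). Each returns a list of dicts, best first, with "conf" (0 to 1); they miss things now and then, are a little off and sometimes report something else, mostly with a low value. They report only what shows in the picture. A call takes as long as a camera call. They do not tell look-alikes from the thing itself.
- cams.outline_of(name, camera): "region" (420x560 bool, what is visible of it) and "extent" ([left, top, right, bottom] in pixels, round what is visible of it).
- cams.landmark_of(name, camera): "xy" ([column, row] in pixels: a listed point, or the origin of a listed thing).
The state is a dict: "time": time; "joint_positions": joint angles; "qd": joint speeds; "effort": joint torques, N m; "position": TCP position; "tool_rot": TCP orientation; "contact_force": force on the tool from outside, world axes, zero at the start; "moment": the same for the moment, N m; "finger_gap": finger opening in m.
Only numpy, scipy, OpenCV 4.12 (cv2) and the standard library are available. Lean on these libraries where they do the work, as an engineer would, in place of code of your own. Each camera call takes 0.05 s, during which the arm holds its last target.

### The job

Close the four washed steel food containers: put each lid on the container that it fits in shape and size, knob up, its plug down in the opening and its flange lying flat on the rim all round. Leave the containers where they stand, and do not knock over or push away the glass jar that stands among them.

Things in the scene. Friction and masses are not known exactly. Their poses are not given: they have to be found in the camera images.
- small_round_container: Empty open brushed-steel food container, round, opening 60 across, outside 72 across, 50 high, wall 6 thick, floor 5 thick (mm); about 250 g, loose on the counter. Origin at the centre of its underside, z up.
- small_round_lid: Brushed-steel lid (about 100 g), lying knob up: round, flange 84 across, plug 44 across; plug 8 high under a flange 4 thick; on top in the middle a round black knob 26 across, 35 high (its top 47 above the origin) (mm). Origin: centre of the plug's underside, z up. Seated, the plug has 8 mm play all round, the flange lies on the rim and the lid's origin is 42 mm above the container's.
- large_round_container: Empty open brushed-steel food container, round, opening 92 across, outside 104 across, 50 high, wall 6 thick, floor 5 thick (mm); about 350 g, loose on the counter. Origin at the centre of its underside, z up.
- large_round_lid: Brushed-steel lid (about 140 g), lying knob up: round, flange 116 across, plug 76 across; plug 8 high under a flange 4 thick; on top in the middle a round black knob 26 across, 35 high (its top 47 above the origin) (mm). Origin: centre of the plug's underside, z up. Seated, the plug has 8 mm play all round, the flange lies on the rim and the lid's origin is 42 mm above the container's.
- square_container: Empty open brushed-steel food container, square, opening 76 x 76, outside 88 x 88, sides along its x and y, 50 high, wall 6 thick, floor 5 thick (mm); about 350 g, loose on the counter. Origin at the centre of its underside, z up.
- square_lid: Brushed-steel lid (about 140 g), lying knob up: square, flange 100 x 100, plug 60 x 60, sides along its x and y; plug 8 high under a flange 4 thick; on top in the middle a black bar, 46 long along the lid's x and 16 wide along its y, 35 high (its top 47 above the origin) (mm). Origin: centre of the plug's underside, z up. Seated, the plug has 8 mm play all round, the flange lies on the rim and the lid's origin is 42 mm above the container's.
- oblong_container: Empty open brushed-steel food container, oblong, opening 104 (along its x) x 50 (along its y), outside 116 x 62, 50 high, wall 6 thick, floor 5 thick (mm); about 350 g, loose on the counter. Origin at the centre of its underside, z up.
- oblong_lid: Brushed-steel lid (about 140 g), lying knob up: oblong, flange 128 (along its x) x 74 (along its y), plug 88 x 34; plug 8 high under a flange 4 thick; on top in the middle a black bar, 46 long along the lid's x and 16 wide along its y, 35 high (its top 47 above the origin) (mm). Origin: centre of the plug's underside, z up. Seated, the plug has 8 mm play all round, the flange lies on the rim and the lid's origin is 42 mm above the container's.
- jar: Bystander: closed glass jar with a white cap, 64 across, 85 high (mm), 300 g, standing among the lids and containers. Origin at the centre of its underside.
Not all that is in view belongs to the job. What is shaped like the oblong_lid but red or yellow is not meant.

How it is judged:
By the outcome, as a careful person would: the job done as asked, in the order asked, and still so for the second after the job is handed in, with the robot touching nothing.
It also fails if it takes over 122 s, if anything falls off the work surface, if the arm or the gripper's body presses on something with over 40 N, if the wrist force passes 120 N, or if a joint passes its speed limit or range.

## Working session

There is one attempt and no reset: what is moved stays moved. The work goes in short steps, Python scripts to look and compute and a tool call to move; the robot and the scene stay as the last step left them, time stands still between calls to the robot, and variables do not carry over. Pictures are saved under pics/ and viewed, and the job is handed in when it is done.

Besides the shell and the picture viewer there is one more tool, called after ">>>" by a JSON object that holds its "method" and its "body". servo_tool: Moves the arm, as the interface text tells. Its arguments: {"type":"object","properties":{"commands":{"type":"array","items":{"type":"array"}},"grip":{"type":"number"},"force":{"type":"number"}},"required":["commands"]}

```bash
ls; mkdir -p pics
cat > h.py <<'E'
import numpy as np, cv2
from plant import telemetry, cams, ctrl
def info(n):
    c=cams.camera_info(n); return np.array(c["K"]),np.array(c["R"]),np.array(c["t"]).reshape(3)
def cloud(n,d):
    K,R,t=info(n); v,u=np.mgrid[0:d.shape[0],0:d.shape[1]]
    p=np.stack([(u-K[0,2])/K[0,0]*d,(v-K[1,2])/K[1,1]*d,d],-1)
    w=(p-t)@R; w[d<=0]=np.nan; return w
def proj(n,X):
    K,R,t=info(n); c=R@np.asarray(X,float)+t; q=K@c; return q[:2]/q[2]
E
python3 - <<'E'
from h import *
for n in ("top","side"):
    im,d=cams.camera(n); cv2.imwrite(f"pics/{n}0.png",im); np.save(f"{n}0.npy",d); 
    K,R,t=info(n); print(n,K[0,0],-R.T@t,R[2])
    cv2.imwrite(f"pics/{n}0.png",im)
print(telemetry.read_state())
E
```

```text
pics
top 514.0299598806404 [ 0.35086904 -0.07466138  1.40725614] [ 0.07995674 -0.00436102 -0.99678879]
side 496.738530236369 [ 0.23323142 -0.8815333   1.05008466] [ 0.17513992  0.6097899  -0.77296978]
{'time': 0.1, 'joint_positions': array([ 1.09894755e+00,  8.78881768e-02,  1.37211136e+00,  2.81074959e-05,
        1.68356731e+00, -1.03111263e-01]), 'qd': array([ 0.00104525,  0.000414  , -0.00305134, -0.00086964,  0.00044238,
        0.00165186]), 'effort': array([ 2.21437025e-03, -3.41250658e+01, -3.03302515e+01,  7.20531796e-02,
        3.03729821e-02, -7.75568674e-05]), 'position': array([0.19804205, 0.51263728, 0.22941311]), 'tool_rot': array([-1.57275716e+00,  2.30987619e-04, -3.68734605e-01]), 'contact_force': array([ 0.74065349,  0.15014142, -0.33632467]), 'moment': array([-0.01215154,  0.00136507,  0.00488423]), 'finger_gap': 0.09391717937018461}
```

View pics/top0.png

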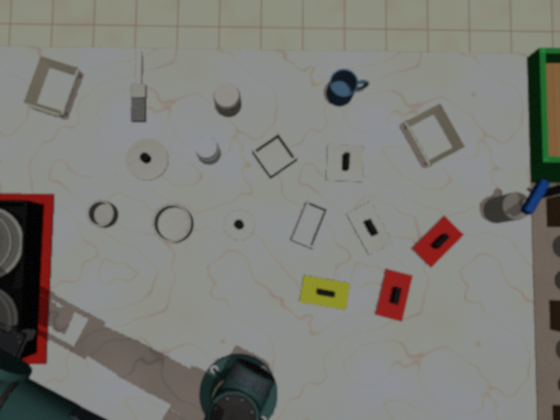

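View pics/side0.png

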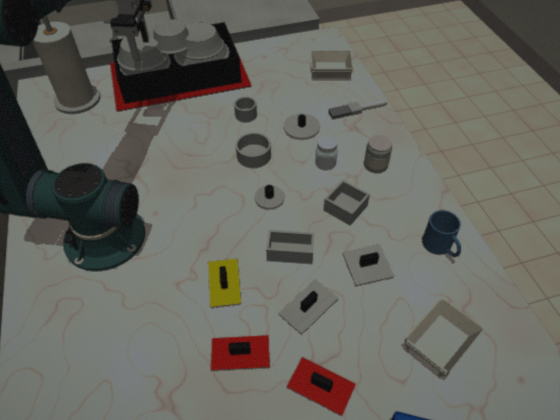

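The top view shows the containers: small round (103,214), large round (174,223), square (274,156), oblong (308,225). The lids are large round (147,158), small round (239,225), square (346,162) and oblong (370,228). The jar is at (208,151). Measuring next.

```bash
cat > meas.py <<'E'
from h import *
names=["small_round","large_round","square","oblong"]
def fitrect(p):
    c,s,a=cv2.minAreaRect((p*1000).astype(np.float32)); return np.round(c,1),np.round(s,1),round(a,1)
if __name__=="__main__":
  for cam in ("top","side"):
    im,d=cams.camera(cam); w=cloud(cam,d)
    for n in names:
      for k in ("_container","_lid"):
        r=cams.outline_of(n+k,cam)
        for o in r[:3]:
            if o["conf"]<.3: continue
            m=o["region"]&np.isfinite(w[...,2]); p=w[m]
            zt=np.percentile(p[:,2],98)
            if k=="_container": q=p[(p[:,2]>.043)&(p[:,2]<.06)]
            else: q=p[(p[:,2]>.003)&(p[:,2]<.022)]
            if len(q)<10: print(cam,n+k,o["conf"],o["extent"],"few",zt); continue
            kn=p[(p[:,2]>.038)]
            print(cam,n+k,round(o["conf"],2),o["extent"],"zt %.3f zmed %.3f"%(zt,np.median(q[:,2])),fitrect(q[:,:2]), fitrect(kn[:,:2]) if k=="_lid" and len(kn)>4 else "")
    r=cams.outline_of("jar",cam)
    for o in r[:2]:
        p=w[o["region"]]; print(cam,"jar",o["conf"],o["extent"],np.nanmedian(p,0),np.nanmax(p[:,2]))
E
python3 meas.py
```

```text
top small_round_container 0.76 [87.6, 198.7, 118.8, 228.3] zt 0.053 zmed 0.049 (array([475.5, 370.3]), array([69.5, 72.1]), 2.1) 
top small_round_lid 0.87 [226.0, 207.8, 258.9, 235.1] zt 0.048 zmed 0.011 (array([450.8,   2.3]), array([81.9, 79.3]), 0.7) (array([450.4,   2.3]), array([23.1, 24.5]), 44.1)
top small_round_lid 0.4 [129.8, 137.2, 170.0, 181.1] zt 0.046 zmed 0.011 (array([628.5, 258.7]), array([115.3, 114.1]), 2.2) (array([627.8, 258.8]), array([25.1, 24.5]), 63.9)
top large_round_container 0.63 [150.1, 202.4, 197.4, 242.9] zt 0.053 zmed 0.049 (array([452.1, 178.5]), array([103. ,  99.3]), 46.0) 
top large_round_lid 0.97 [128.0, 136.6, 170.1, 181.4] zt 0.046 zmed 0.011 (array([628.7, 259.5]), array([113.1, 111.5]), 64.0) (array([627.8, 258.8]), array([25.1, 24.5]), 63.9)
top square_container 0.91 [253.2, 133.5, 298.3, 179.6] zt 0.053 zmed 0.049 (array([641.2, -91.6]), array([87.9, 88.5]), 35.8) 
top square_lid 0.68 [325.1, 144.9, 364.2, 181.8] zt 0.047 zmed 0.011 (array([ 625.3, -285.5]), array([103.4, 101. ]), 88.2) (array([ 624.9, -284.7]), array([16.2, 45. ]), 86.4)
top
[... 2142 characters left out ...]
.0, 354.3, 415.5] zt 0.047 zmed 0.012 (array([ 410. , -535.6]), array([ 76.1, 128.5]), 46.1) (array([ 410. , -536.3]), array([16.4, 45.6]), 45.4)
side oblong_lid 0.91 [207.8, 256.9, 238.6, 306.0] zt 0.048 zmed 0.012 (array([ 267.8, -228.7]), array([130.5,  77.6]), 81.1) (array([ 268.3, -229.1]), array([45.7, 16. ]), 81.3)
side oblong_lid 0.75 [210.5, 335.3, 270.0, 371.3] zt 0.048 zmed 0.012 (array([ 263. , -414.5]), array([ 76.8, 130.7]), 75.8) (array([ 264.2, -415.8]), array([16.6, 45.1]), 75.4)
side jar 0.91 [314.5, 137.5, 337.8, 174.7] [0.63754734 0.07202923 0.05910716] 0.08963284557158235
side jar 0.56 [264.9, 227.4, 314.9, 268.3] [ 0.448618   -0.18248033  0.02557211] 0.05494196004625005
```

```bash
cat > h2.py <<'E'
from h import *
def plan(x,y,z,yawdeg):
    s=telemetry.read_state(); p=s["position"]*1000; r=s["tool_rot"]
    from scipy.spatial.transform import Rotation as Ro
    R=Ro.from_euler("xyz",r); d=R.inv().apply(np.array([x,y,z])-p)
    T=Ro.from_euler("xyz",[-90,0,yawdeg],degrees=True)
    rv=(R.inv()*T).as_rotvec(degrees=True)
    print("t %.2f pos %s yaw %.1f gap %.1f F %s"%(s["time"],np.round(p,1),np.degrees(r[2]),s["finger_gap"]*1000,np.round(s["contact_force"],1)))
    print("shift",np.round(d,1),"turn",np.round(rv,2), "rows>=",np.ceil(max(np.linalg.norm(d)/41.7,np.linalg.norm(rv)/7.16)))
E
python3 - <<'E'
from h2 import *; from meas import fitrect
for cam in("top","side"):
    d=np.load(cam+"0.npy"); w=cloud(cam,d)
    near=(np.abs(w[...,0]-.44)<.1)&(np.abs(w[...,1]+.345)<.085)
    kn=w[near&(w[...,2]>.038)&(w[...,2]<.06)]
    print(cam,fitrect(kn[:,:2]),len(kn))
    fl=w[near&(w[...,2]>.007)&(w[...,2]<.02)]; print(fitrect(fl[:,:2]),np.median(fl[:,2]))
plan(626.5,259,165,-20)
E
```

```text
top (array([ 446.1, -352. ]), array([45. , 15.5]), 27.2) 106
(array([ 437.4, -346.5]), array([170.6, 127.3]), 26.6) 0.01142071381815972
side (array([ 443.7, -350.1]), array([48.5, 17.7]), 29.0) 150
(array([ 457.1, -342.8]), array([158.4,  75.5]), 28.4) 0.01154882966652231
t 1.10 pos [198.3 513.  230.5] yaw -21.1 gap 94.1 F [-0.1 -0.4 -0.5]
shift [491.   65.5 -82.6] turn [-0.   -1.13 -0.  ] rows>= 13.0
```

>>> {"method": "servo_tool", "body": {"commands": [[[20, 3, -3], [0, 0, 0]], [[60, 8, -10], [0, 0, 0]], [[100, 13, -17], [0, 0, 0]], [[140, 19, -24], [0, 1, 0]], [[180, 24, -30], [0, 1, 0]], [[220, 29, -37], [0, 1, 0]], [[260, 35, -44], [0, 1, 0]], [[300, 40, -50], [0, 1, 0]], [[340, 45, -57], [0, 1, 0]], [[380, 51, -64], [0, 1, 0]], [[420, 56, -71], [0, 1, 0]], [[455, 61, -77], [0, 1, 0]]], "grip": -0.1, "force": 30}}

```text
time: 2.1
position: [0.597, 0.2753, 0.169]
tool_rot: [-1.571, -0.0, -0.387]
contact_force: [0.2, 0.3, -0.5]
finger_gap: 0.0514
```

```bash
python3 -c "
from h2 import *
plan(626.5,259,44,-20)"
```

```text
t 2.10 pos [597.  275.3 169. ] yaw -22.2 gap 51.4 F [ 0.2  0.3 -0.5]
shift [ 33.5 125.   -3.9] turn [ 0.01 -2.2   0.02] rows>= 4.0
```

>>> {"method": "servo_tool", "body": {"commands": [[[20, 20, -2], [0, 0, 0]], [[34, 45, -4], [0, 0, 0]], [[34, 70, -4], [0, 0, 0]], [[34, 95, -4], [0, 0, 0]], [[34, 115, -4], [0, 0, 0]], [[34, 122, -4], [0, 0, 0]], [[34, 125, -4], [0, 0, 0]], [[34, 125, -4], [0, 0, 0]], [[34, 125, -4], [0, 0, 0]]]}}

```text
time: 2.85
position: [0.6259, 0.2612, 0.0463]
tool_rot: [-1.569, -0.002, -0.386]
contact_force: [0.4, 0.0, 0.0]
finger_gap: 0.0519
```

>>> {"method": "servo_tool", "body": {"commands": [[[0, 0, 0], [0, 0, 0]], [[0, 0, 0], [0, 0, 0]], [[0, 0, 0], [0, 0, 0]], [[0, 0, 0], [0, 0, 0]], [[0, 0, 0], [0, 0, 0]], [[0, 0, 0], [0, 0, 0]]], "grip": 1, "force": 30}}

```text
time: 3.35
position: [0.6254, 0.2611, 0.0454]
tool_rot: [-1.569, -0.001, -0.386]
contact_force: [-0.8, 1.2, 2.4]
finger_gap: 0.0254
```

>>> {"method": "servo_tool", "body": {"commands": [[[0, -5, 0], [0, 0, 0]], [[0, -20, 0], [0, 0, 0]], [[0, -45, 0], [0, 0, 0]], [[0, -70, 0], [0, 0, 0]], [[0, -95, 0], [0, 0, 0]], [[0, -115, 0], [0, 0, 0]], [[0, -120, 0], [0, 0, 0]], [[0, -120, 0], [0, 0, 0]]]}}

```text
time: 4.02
position: [0.6257, 0.2608, 0.1666]
tool_rot: [-1.569, -0.003, -0.386]
contact_force: [0.1, 0.6, -1.5]
finger_gap: 0.025
```

```bash
python3 -c "
from h2 import *
plan(449.3,179.4,165,-22)
plan(449.3,179.4,86,-22)"
```

```text
t 4.02 pos [625.7 260.8 166.6] yaw -22.1 gap 25.0 F [ 0.1  0.6 -1.5]
shift [-132.8    0.9 -141.9] turn [-0.13 -0.14  0.17] rows>= 5.0
t 4.02 pos [625.7 260.8 166.6] yaw -22.1 gap 25.0 F [ 0.1  0.6 -1.5]
shift [-133.    79.9 -142.1] turn [-0.13 -0.14  0.17] rows>= 6.0
```

>>> {"method": "servo_tool", "body": {"commands": [[[-8, 0, -8], [0, 0, 0]], [[-26, 0, -28], [0, 0, 0]], [[-45, 0, -48], [0, 0, 0]], [[-65, 0, -70], [0, 0, 0]], [[-85, 5, -91], [0, 0, 0]], [[-105, 15, -112], [0, 0, 0]], [[-120, 30, -128], [0, 0, 0]], [[-130, 45, -138], [0, 0, 0]], [[-133, 55, -142], [0, 0, 0]], [[-133, 60, -142], [0, 0, 0]], [[-133, 60, -142], [0, 0, 0]], [[-133, 60, -142], [0, 0, 0]]]}}

```text
time: 5.02
position: [0.4489, 0.1794, 0.1041]
tool_rot: [-1.571, 0.0, -0.386]
contact_force: [-0.1, 0.4, -1.7]
finger_gap: 0.0254
```

Run:
```python
from h2 import *
plan(449.3,179.4,87.4,-22)
im,d=cams.camera("side"); cv2.imwrite("pics/s1.png",cv2.resize(im[60:240,150:390],None,fx=3,fy=3))
im,d=cams.camera("top"); cv2.imwrite("pics/t1.png",cv2.resize(im[120:300,70:310],None,fx=3,fy=3))
```

```text
t 5.02 pos [448.9 179.4 104.1] yaw -22.1 gap 25.4 F [-0.1  0.4 -1.7]
shift [ 0.4 16.7  0.1] turn [ 0.01 -0.13 -0.01] rows>= 1.0
```

View pics/s1.png

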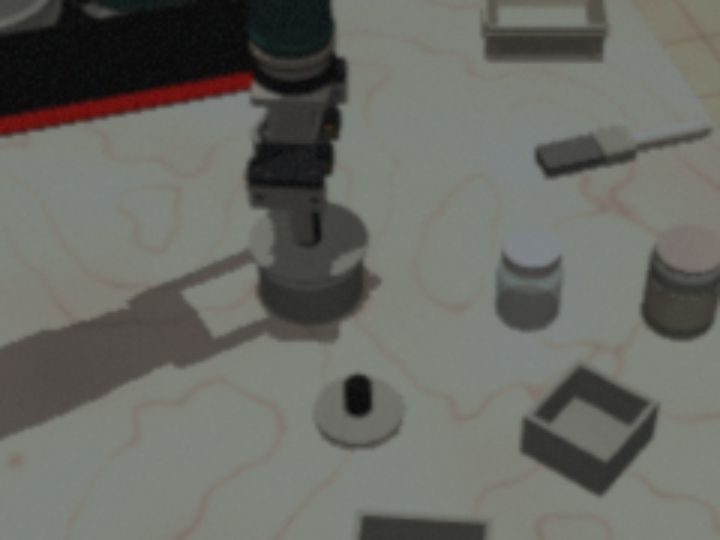

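The lid hangs level above the large round container (crop about 310,245). Lowering, with a slow end.

>>> {"method": "servo_tool", "body": {"commands": [[[0, 4, 0], [0, 0, 0]], [[0, 9, 0], [0, 0, 0]], [[0, 13, 0], [0, 0, 0]], [[0, 15, 0], [0, 0, 0]], [[0, 16, 0], [0, 0, 0]], [[0, 17, 0], [0, 0, 0]], [[0, 17, 0], [0, 0, 0]], [[0, 17, 0], [0, 0, 0]]]}}

```text
time: 5.78
position: [0.4484, 0.1793, 0.0876]
tool_rot: [-1.57, -0.0, -0.386]
contact_force: [-0.0, 0.2, -0.9]
finger_gap: 0.0255
```

>>> {"method": "servo_tool", "body": {"commands": [[[0, 0, 0], [0, 0, 0]], [[0, 0, 0], [0, 0, 0]], [[0, 0, 0], [0, 0, 0]], [[0, 0, 0], [0, 0, 0]]], "grip": -0.1}}

```text
time: 6.12
position: [0.4485, 0.1793, 0.0878]
tool_rot: [-1.57, -0.001, -0.386]
contact_force: [0.1, -0.4, 0.9]
finger_gap: 0.0486
```

>>> {"method": "servo_tool", "body": {"commands": [[[0, -5, 0], [0, 0, 0]], [[0, -20, 0], [0, 0, 0]], [[0, -45, 0], [0, 0, 0]], [[0, -70, 0], [0, 0, 0]], [[0, -75, 0], [0, 0, 0]], [[0, -75, 0], [0, 0, 0]]]}}

```text
time: 6.62
position: [0.4497, 0.1797, 0.1651]
tool_rot: [-1.567, -0.005, -0.386]
contact_force: [0.2, -0.8, -0.1]
finger_gap: 0.0518
```

```bash
python3 -c "
from h2 import *
plan(449,2.6,44,-22)
d=cams.camera('side')[1]; w=cloud('side',d)
m=(np.hypot(w[...,0]-.447,w[...,1]-.18)<.07)
print(np.histogram(w[m][:,2],bins=np.arange(0,.12,.006)))
f=w[m&(w[...,2]>.045)&(w[...,2]<.065)]; print(np.median(f,0)); A=np.c_[f[:,:2]-f[:,:2].mean(0),np.ones(len(f))]; print(np.linalg.lstsq(A,f[:,2],rcond=None)[0])
"
```

```text
t 6.62 pos [449.7 179.7 165.1] yaw -22.1 gap 51.8 F [ 0.2 -0.8 -0.1]
shift [  65.5  120.8 -164.7] turn [-0.2  -0.13  0.26] rows>= 6.0
(array([198,  56,  44,  51,  50,  54,  21,   2, 387, 371,  13,  15,  11,
        17,  35,  14,   0,   0,   0]), array([0.   , 0.006, 0.012, 0.018, 0.024, 0.03 , 0.036, 0.042, 0.048,
       0.054, 0.06 , 0.066, 0.072, 0.078, 0.084, 0.09 , 0.096, 0.102,
       0.108, 0.114]))
[0.44262871 0.16986473 0.053987  ]
[-0.00472501 -0.00237859  0.05410316]
```

Seated flat at z = 54. Next the small round lid.

>>> {"method": "servo_tool", "body": {"commands": [[[8, 0, -20], [0, 0, 0]], [[20, 0, -52], [0, 0, 0]], [[34, 0, -88], [0, 0, 0]], [[48, 0, -122], [0, 0, 0]], [[60, 0, -152], [0, 0, 0]], [[66, 10, -165], [0, 0, 0]], [[66, 40, -165], [0, 0, 0]], [[66, 70, -165], [0, 0, 0]], [[66, 98, -165], [0, 0, 0]], [[66, 115, -165], [0, 0, 0]], [[66, 121, -165], [0, 0, 0]], [[66, 121, -165], [0, 0, 0]]]}}

```text
time: 7.67
position: [0.4446, 0.0018, 0.0387]
tool_rot: [-1.573, 0.007, -0.386]
contact_force: [0.2, -0.1, 0.0]
finger_gap: 0.0517
```

>>> {"method": "servo_tool", "body": {"commands": [[[0, 0, 0], [0, 0, 0]], [[0, 0, 0], [0, 0, 0]], [[0, 0, 0], [0, 0, 0]], [[0, 0, 0], [0, 0, 0]], [[0, 0, 0], [0, 0, 0]], [[0, 0, 0], [0, 0, 0]]], "grip": 1}}

```text
time: 8.17
position: [0.4475, 0.0016, 0.0418]
tool_rot: [-1.57, -0.001, -0.386]
contact_force: [0.6, 1.2, -0.1]
finger_gap: 0.0254
```

>>> {"method": "servo_tool", "body": {"commands": [[[0, -5, 0], [0, 0, 0]], [[0, -20, 0], [0, 0, 0]], [[0, -45, 0], [0, 0, 0]], [[0, -70, 0], [0, 0, 0]], [[0, -95, 0], [0, 0, 0]], [[0, -115, 0], [0, 0, 0]], [[0, -120, 0], [0, 0, 0]], [[0, -120, 0], [0, 0, 0]]]}}

```text
time: 8.83
position: [0.4482, 0.0014, 0.1633]
tool_rot: [-1.57, -0.004, -0.386]
contact_force: [-0.5, 0.2, -1.7]
finger_gap: 0.0257
```

```bash
python3 -c "
from h2 import *
plan(473,370,110,-22)"
```

```text
t 8.83 pos [448.2   1.4 163.3] yaw -22.1 gap 25.7 F [-0.5  0.2 -1.7]
shift [-116.1   53.2  350.7] turn [-0.06 -0.13  0.23] rows>= 9.0
```

>>> {"method": "servo_tool", "body": {"commands": [[[-3, 0, 8], [0, 0, 0]], [[-10, 0, 30], [0, 0, 0]], [[-22, 0, 65], [0, 0, 0]], [[-34, 0, 102], [0, 0, 0]], [[-46, 0, 138], [0, 0, 0]], [[-58, 0, 175], [0, 0, 0]], [[-70, 0, 212], [0, 0, 0]], [[-82, 0, 249], [0, 0, 0]], [[-94, 0, 284], [0, 0, 0]], [[-104, 0, 315], [0, 0, 0]], [[-112, 10, 337], [0, 0, 0]], [[-115, 20, 347], [0, 0, 0]]]}}

```text
time: 9.83
position: [0.4697, 0.3696, 0.1388]
tool_rot: [-1.572, 0.003, -0.383]
contact_force: [0.4, -0.4, -1.9]
finger_gap: 0.0254
```

>>> {"method": "servo_tool", "body": {"commands": [[[-1, 10, 2], [0, 0, 0]], [[-1, 22, 4], [0, 0, 0]], [[-1, 30, 4], [0, 0, 0]], [[-1, 33, 4], [0, 0, 0]], [[-1, 33, 4], [0, 0, 0]], [[-1, 33, 4], [0, 0, 0]], [[-1, 33, 4], [0, 0, 0]]]}}

```text
time: 10.42
position: [0.4726, 0.3699, 0.1096]
tool_rot: [-1.569, -0.001, -0.387]
contact_force: [0.6, -0.6, -1.5]
finger_gap: 0.0253
```

Run:
```python
from h2 import *
plan(473,370,83.8,-22)
im,d=cams.camera("side"); cv2.imwrite("pics/s2.png",cv2.resize(im[60:240,150:390],None,fx=3,fy=3))
```

```text
t 10.42 pos [472.6 369.9 109.6] yaw -22.2 gap 25.3 F [ 0.6 -0.6 -1.5]
shift [ 0.3 25.8  0.2] turn [-0.09 -0.2   0.06] rows>= 1.0
```

View pics/s2.png

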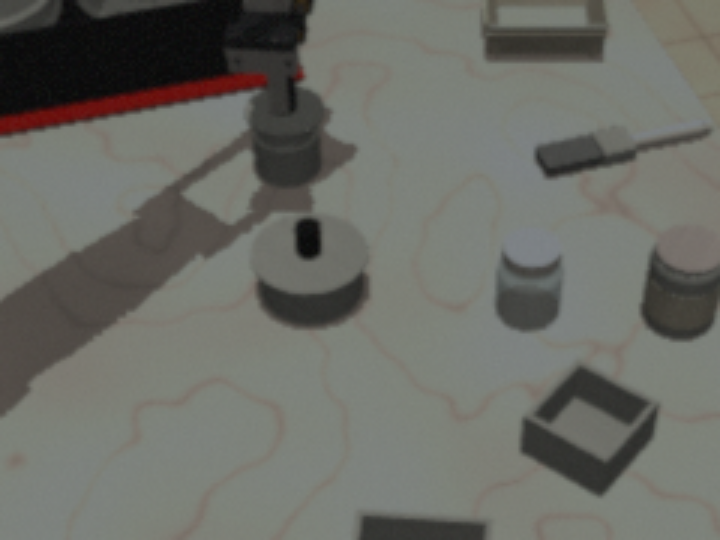

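The large lid is seated well (crop 308,260), and the small lid hangs level over its container (crop 287,110). Lowering.

>>> {"method": "servo_tool", "body": {"commands": [[[0, 5, 0], [0, 0, 0]], [[0, 12, 0], [0, 0, 0]], [[0, 18, 0], [0, 0, 0]], [[0, 22, 0], [0, 0, 0]], [[0, 24, 0], [0, 0, 0]], [[0, 25, 0], [0, 0, 0]], [[0, 26, 0], [0, 0, 0]], [[0, 26, 0], [0, 0, 0]], [[0, 26, 0], [0, 0, 0]]]}}

```text
time: 11.22
position: [0.4721, 0.3705, 0.0837]
tool_rot: [-1.57, -0.0, -0.386]
contact_force: [-2.5, -1.5, 4.6]
finger_gap: 0.0254
```

>>> {"method": "servo_tool", "body": {"commands": [[[0, 0, 0], [0, 0, 0]], [[0, 0, 0], [0, 0, 0]], [[0, 0, 0], [0, 0, 0]], [[0, 0, 0], [0, 0, 0]]], "grip": -0.1}}

```text
time: 11.55
position: [0.472, 0.3704, 0.0821]
tool_rot: [-1.571, 0.0, -0.386]
contact_force: [-0.3, -0.6, -0.1]
finger_gap: 0.049
```

>>> {"method": "servo_tool", "body": {"commands": [[[0, -5, 0], [0, 0, 0]], [[0, -20, 0], [0, 0, 0]], [[0, -45, 0], [0, 0, 0]], [[0, -70, 0], [0, 0, 0]], [[0, -80, 0], [0, 0, 0]], [[0, -80, 0], [0, 0, 0]]]}}

```text
time: 12.05
position: [0.4737, 0.3715, 0.1665]
tool_rot: [-1.565, -0.004, -0.386]
contact_force: [0.8, 1.1, 0.0]
finger_gap: 0.0513
```

```bash
python3 -c "
from h2 import *
plan(623.5,-284.3,150,-3)
d=cams.camera('side')[1]; w=cloud('side',d)
m=(np.hypot(w[...,0]-.471,w[...,1]-.37)<.05)
f=w[m&(w[...,2]>.045)&(w[...,2]<.065)]; print(np.median(f,0)); A=np.c_[f[:,:2]-f[:,:2].mean(0),np.ones(len(f))]; print(np.linalg.lstsq(A,f[:,2],rcond=None)[0])
"
```

```text
t 12.05 pos [473.7 371.5 166.5] yaw -22.1 gap 51.3 F [0.8 1.1 0. ]
shift [ 385.8   14.7 -551.1] turn [ -0.31 -19.13   0.3 ] rows>= 17.0
[0.46620548 0.36072272 0.05404003]
[-0.00120139  0.00916003  0.05412417]
```

>>> {"method": "servo_tool", "body": {"commands": [[[8, 0, -12], [0, 0, 0]], [[28, 0, -40], [0, 0, 0]], [[50, 0, -72], [0, -2, 0]], [[73, 0, -104], [0, -4, 0]], [[96, 0, -137], [0, -6, 0]], [[119, 0, -170], [0, -8, 0]], [[142, 0, -203], [0, -10, 0]], [[165, 0, -236], [0, -12, 0]], [[188, 0, -269], [0, -14, 0]], [[211, 0, -302], [0, -16, 0]], [[234, 0, -334], [0, -18, 0]], [[256, 0, -366], [0, -19, 0]]]}}

```text
time: 13.1
position: [0.5696, -0.0679, 0.1599]
tool_rot: [-1.57, 0.004, -0.054]
contact_force: [0.8, 0.8, 1.3]
finger_gap: 0.0514
```

```bash
python3 -c "
from h2 import *
plan(623.5,-284.3,110,-3)"
```

```text
t 13.10 pos [569.6 -67.9 159.9] yaw -3.1 gap 51.4 F [0.8 0.8 1.3]
shift [  65.7   49.5 -213.2] turn [-0.02 -0.1  -0.25] rows>= 6.0
```

>>> {"method": "servo_tool", "body": {"commands": [[[11, 0, -36], [0, 0, 0]], [[22, 0, -72], [0, 0, 0]], [[33, 0, -108], [0, 0, 0]], [[44, 5, -142], [0, 0, 0]], [[55, 12, -175], [0, 0, 0]], [[62, 22, -200], [0, 0, 0]], [[65, 35, -210], [0, 0, 0]], [[65, 45, -213], [0, 0, 0]], [[65, 49, -213], [0, 0, 0]], [[65, 49, -213], [0, 0, 0]], [[65, 49, -213], [0, 0, 0]]]}}

```text
time: 14.02
position: [0.6242, -0.2794, 0.113]
tool_rot: [-1.57, 0.001, -0.053]
contact_force: [-0.2, 0.0, -0.6]
finger_gap: 0.0518
```

```bash
python3 -c "
from h2 import *
plan(623.5,-284.3,44,-3)"
```

```text
t 14.02 pos [ 624.2 -279.4  113. ] yaw -3.0 gap 51.8 F [-0.2  0.  -0.6]
shift [-0.4 69.  -5. ] turn [-0.07 -0.02 -0.07] rows>= 2.0
```

>>> {"method": "servo_tool", "body": {"commands": [[[0, 10, -3], [0, 0, 0]], [[0, 30, -5], [0, 0, 0]], [[0, 50, -5], [0, 0, 0]], [[0, 63, -5], [0, 0, 0]], [[0, 68, -5], [0, 0, 0]], [[0, 69, -5], [0, 0, 0]], [[0, 69, -5], [0, 0, 0]]]}}

```text
time: 14.6
position: [0.6245, -0.2861, 0.0449]
tool_rot: [-1.571, -0.001, -0.054]
contact_force: [-0.3, -0.8, -0.6]
finger_gap: 0.0516
```

>>> {"method": "servo_tool", "body": {"commands": [[[0, 0, 0], [0, 0, 0]], [[0, 0, 0], [0, 0, 0]], [[0, 0, 0], [0, 0, 0]], [[0, 0, 0], [0, 0, 0]], [[0, 0, 0], [0, 0, 0]], [[0, 0, 0], [0, 0, 0]], [[0, 0, 0], [0, 0, 0]]], "grip": 1}}

```text
time: 15.18
position: [0.6245, -0.2861, 0.0449]
tool_rot: [-1.571, -0.001, -0.055]
contact_force: [-0.0, 1.0, 1.2]
finger_gap: 0.0158
```

>>> {"method": "servo_tool", "body": {"commands": [[[0, -5, 0], [0, 0, 0]], [[0, -20, 0], [0, 0, 0]], [[0, -45, 0], [0, 0, 0]], [[0, -70, 0], [0, 0, 0]], [[0, -95, 0], [0, 0, 0]], [[0, -105, 0], [0, 0, 0]], [[0, -105, 0], [0, 0, 0]]]}}

```text
time: 15.77
position: [0.6258, -0.2874, 0.1536]
tool_rot: [-1.574, -0.006, -0.055]
contact_force: [0.3, 0.2, -0.3]
finger_gap: 0.0159
```

```bash
python3 -c "
from h2 import *
plan(640,-89.8,110,-54.7)"
```

```text
t 15.77 pos [ 625.8 -287.4  153.6] yaw -3.1 gap 15.9 F [ 0.3  0.2 -0.3]
shift [  3.1  43.  198.2] turn [1.000e-02 5.156e+01 4.300e-01] rows>= 8.0
```

>>> {"method": "servo_tool", "body": {"commands": [[[0, 0, 8], [0, 2, 0]], [[0, 0, 25], [0, 7, 0]], [[0, 0, 45], [0, 12, 0]], [[1, 0, 68], [0, 18, 0]], [[1, 0, 92], [0, 24, 0]], [[2, 0, 116], [0, 30, 0]], [[2, 0, 140], [0, 36, 0]], [[3, 3, 162], [0, 42, 0]], [[3, 10, 180], [0, 47, 0]], [[3, 20, 192], [0, 50, 0]], [[3, 30, 198], [0, 51.6, 0]], [[3, 35, 198], [0, 51.6, 0]]]}}

```text
time: 16.77
position: [0.6362, -0.0867, 0.1103]
tool_rot: [-1.575, 0.005, -0.953]
contact_force: [-1.0, 0.0, -1.2]
finger_gap: 0.0158
```

>>> {"method": "servo_tool", "body": {"commands": [[[0, 5, 0], [0, 0, 0]], [[0, 6, 0], [0, 0, 0]], [[0, 6, 0], [0, 0, 0]], [[0, 6, 0], [0, 0, 0]]]}}

```text
time: 17.1
position: [0.6381, -0.0896, 0.1086]
tool_rot: [-1.571, -0.0, -0.956]
contact_force: [0.9, 0.4, -1.0]
finger_gap: 0.0157
```

Run:
```python
from h2 import *; from meas import fitrect
plan(640,-89.8,86.9,-54.7)
im,d=cams.camera("side"); cv2.imwrite("pics/s3.png",cv2.resize(im[100:280,230:470],None,fx=3,fy=3))
w=cloud("side",d); m=(np.hypot(w[...,0]-.637,w[...,1]+.088)<.075)&(w[...,2]>.066)&(w[...,2]<.084)
f=w[m]; print(fitrect(f[:,:2]),np.median(f,0)); A=np.c_[f[:,:2]-f[:,:2].mean(0),np.ones(len(f))]; print(np.linalg.lstsq(A,f[:,2],rcond=None)[0])
```

```text
t 17.10 pos [638.1 -89.6 108.6] yaw -54.8 gap 15.7 F [ 0.9  0.4 -1. ]
shift [ 1.2 21.7  1.4] turn [-0.01 -0.07  0.02] rows>= 1.0
(array([635.3, -89.9]), array([104. , 101.3]), 35.1) [ 0.62473443 -0.1036727   0.07519695]
[-0.00247162 -0.00300295  0.07528276]
```

View pics/s3.png

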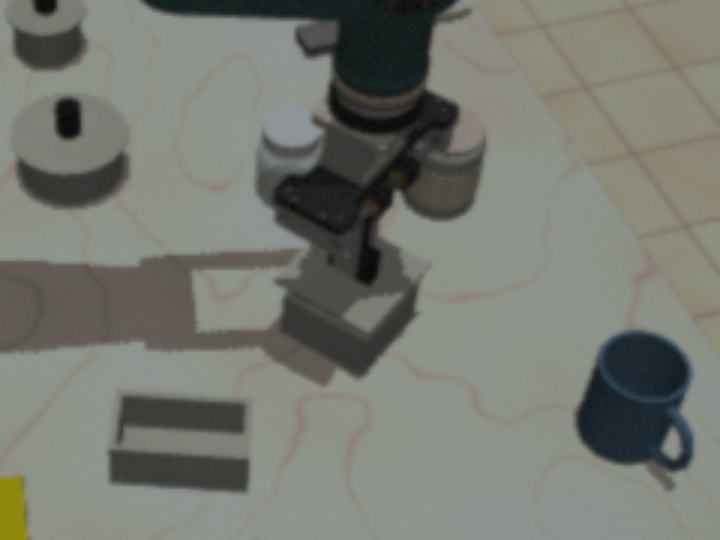

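>>> {"method": "servo_tool", "body": {"commands": [[[1, 3, 2], [0, 0, 0]], [[1, 9, 2], [0, 0, 0]], [[1, 14, 2], [0, 0, 0]], [[1, 18, 2], [0, 0, 0]], [[1, 20, 2], [0, 0, 0]], [[1, 21, 2], [0, 0, 0]], [[1, 22, 2], [0, 0, 0]], [[1, 22, 2], [0, 0, 0]], [[1, 22, 2], [0, 0, 0]]]}}

```text
time: 17.9
position: [0.6404, -0.0884, 0.0869]
tool_rot: [-1.57, -0.0, -0.955]
contact_force: [-0.9, 0.7, 0.5]
finger_gap: 0.0159
```

>>> {"method": "servo_tool", "body": {"commands": [[[0, 0, 0], [0, 0, 0]], [[0, 0, 0], [0, 0, 0]], [[0, 0, 0], [0, 0, 0]], [[0, 0, 0], [0, 0, 0]]], "grip": -0.1}}

```text
time: 18.23
position: [0.6404, -0.0884, 0.0866]
tool_rot: [-1.57, -0.0, -0.955]
contact_force: [-0.1, -0.0, 0.2]
finger_gap: 0.039
```

>>> {"method": "servo_tool", "body": {"commands": [[[0, -5, 0], [0, 0, 0]], [[0, -20, 0], [0, 0, 0]], [[0, -45, 0], [0, 0, 0]], [[0, -70, 0], [0, 0, 0]], [[0, -75, 0], [0, 0, 0]], [[0, -75, 0], [0, 0, 0]]]}}

```text
time: 18.73
position: [0.6418, -0.0888, 0.1648]
tool_rot: [-1.566, -0.005, -0.955]
contact_force: [0.4, 0.4, -1.3]
finger_gap: 0.0516
```

Run:
```python
from h2 import *; from meas import fitrect
plan(445,-351,105,28)
im,d=cams.camera("side")
w=cloud("side",d); m=(np.hypot(w[...,0]-.637,w[...,1]+.088)<.075)&(w[...,2]>.044)&(w[...,2]<.064)
f=w[m]; print(fitrect(f[:,:2]),np.median(f,0)); A=np.c_[f[:,:2]-f[:,:2].mean(0),np.ones(len(f))]; print(np.linalg.lstsq(A,f[:,2],rcond=None)[0])
```

```text
t 18.73 pos [641.8 -88.8 164.8] yaw -54.7 gap 51.6 F [ 0.4  0.4 -1.3]
shift [ 100.2   58.9 -312.4] turn [-1.000e-02 -8.273e+01  4.000e-01] rows>= 12.0
(array([640.1, -87. ]), array([108.3, 102.1]), 36.3) [ 0.62982779 -0.09830096  0.05360945]
[-0.00149883  0.00131366  0.05374244]
```

>>> {"method": "servo_tool", "body": {"commands": [[[4, 0, -12], [0, 5, 0]], [[12, 0, -36], [0, 12, 0]], [[22, 0, -65], [0, 19, 0]], [[31, 0, -94], [0, 26, 0]], [[40, 0, -123], [0, 33, 0]], [[49, 0, -152], [0, 40, 0]], [[58, 0, -181], [0, 47, 0]], [[67, 0, -210], [0, 54, 0]], [[76, 0, -238], [0, 61, 0]], [[86, 0, -266], [0, 68, 0]], [[94, 0, -292], [0, 75, 0]], [[100, 5, -312], [0, 82, 0]]]}}

```text
time: 19.78
position: [0.4413, -0.3515, 0.1548]
tool_rot: [-1.573, -0.001, -2.394]
contact_force: [0.8, -0.7, -0.2]
finger_gap: 0.0518
```

Run:
```python
from h2 import *
plan(445,-351,105,-152)
```

```text
t 19.78 pos [ 441.3 -351.5  154.8] yaw -137.2 gap 51.8 F [ 0.8 -0.7 -0.2]
shift [-3.1 49.8  2.2] turn [ 0.12 14.84  0.05] rows>= 3.0
```

>>> {"method": "servo_tool", "body": {"commands": [[[0, 10, 0], [0, 5, 0]], [[0, 20, 0], [0, 10, 0]], [[0, 30, 0], [0, 14, 0]], [[0, 40, 0], [0, 14.8, 0]], [[0, 45, 0], [0, 14.8, 0]], [[0, 45, 0], [0, 14.8, 0]], [[0, 45, 0], [0, 14.8, 0]]]}}

```text
time: 20.37
position: [0.443, -0.3498, 0.1105]
tool_rot: [-1.573, -0.0, -2.643]
contact_force: [-0.5, -2.0, 1.1]
finger_gap: 0.0516
```

Run:
```python
from h2 import *
plan(445,-351,44,-152)
```

```text
t 20.37 pos [ 443.  -349.8  110.5] yaw -151.5 gap 51.6 F [-0.5 -2.   1.1]
shift [-1.2 66.5  2.2] turn [0.1  0.55 0.03] rows>= 2.0
```

>>> {"method": "servo_tool", "body": {"commands": [[[-1, 10, 1], [0, 0, 0]], [[-1, 30, 2], [0, 0.4, 0]], [[-1, 48, 2], [0, 0.4, 0]], [[-1, 60, 2], [0, 0.4, 0]], [[-1, 65, 2], [0, 0.4, 0]], [[-1, 66, 2], [0, 0.4, 0]], [[-1, 66, 2], [0, 0.4, 0]]]}}

```text
time: 20.95
position: [0.4453, -0.3517, 0.0456]
tool_rot: [-1.571, 0.0, -2.651]
contact_force: [-0.6, -0.6, 0.3]
finger_gap: 0.0514
```

>>> {"method": "servo_tool", "body": {"commands": [[[0, 0, 0], [0, 0, 0]], [[0, 0, 0], [0, 0, 0]], [[0, 0, 0], [0, 0, 0]], [[0, 0, 0], [0, 0, 0]], [[0, 0, 0], [0, 0, 0]], [[0, 0, 0], [0, 0, 0]], [[0, 0, 0], [0, 0, 0]]], "grip": 1}}

```text
time: 21.53
position: [0.4451, -0.3515, 0.0457]
tool_rot: [-1.571, 0.0, -2.652]
contact_force: [-0.4, 0.7, 0.1]
finger_gap: 0.0156
```

>>> {"method": "servo_tool", "body": {"commands": [[[0, -5, 0], [0, 0, 0]], [[0, -20, 0], [0, 0, 0]], [[0, -45, 0], [0, 0, 0]], [[0, -70, 0], [0, 0, 0]], [[0, -95, 0], [0, 0, 0]], [[0, -105, 0], [0, 0, 0]], [[0, -105, 0], [0, 0, 0]]]}}

```text
time: 22.12
position: [0.4464, -0.3528, 0.1539]
tool_rot: [-1.564, 0.002, -2.652]
contact_force: [-0.8, 0.5, -1.5]
finger_gap: 0.0155
```

Run:
```python
from h2 import *
plan(451.3,-187.3,110,-202.2)
```

```text
t 22.12 pos [ 446.4 -352.8  153.9] yaw -151.9 gap 15.5 F [-0.8  0.5 -1.5]
shift [ -82.1   43.2 -144. ] turn [-0.29 50.27 -0.27] rows>= 8.0
```

>>> {"method": "servo_tool", "body": {"commands": [[[-4, 0, -6], [0, 2, 0]], [[-12, 0, -20], [0, 7, 0]], [[-21, 0, -36], [0, 13, 0]], [[-30, 0, -53], [0, 19, 0]], [[-40, 0, -70], [0, 25, 0]], [[-50, 0, -87], [0, 31, 0]], [[-60, 0, -104], [0, 37, 0]], [[-69, 3, -120], [0, 43, 0]], [[-76, 10, -133], [0, 47, 0]], [[-80, 20, -140], [0, 50, 0]], [[-82, 30, -144], [0, 50.3, 0]], [[-82, 40, -144], [0, 50.3, 0]]]}}

```text
time: 23.12
position: [0.4488, -0.1846, 0.1081]
tool_rot: [-1.571, -0.003, 2.756]
contact_force: [0.1, -0.2, -3.0]
finger_gap: 0.0156
```

>>> {"method": "servo_tool", "body": {"commands": [[[0, 1, 0], [0, 0, 0]], [[0, 1, 0], [0, 0, 0]], [[0, 1, 0], [0, 0, 0]], [[0, 1, 0], [0, 0, 0]]]}}

```text
time: 23.45
position: [0.4501, -0.1867, 0.11]
tool_rot: [-1.571, 0.001, 2.753]
contact_force: [0.4, -0.1, -0.6]
finger_gap: 0.0159
```

Run:
```python
from h2 import *; from meas import fitrect
plan(451.3,-187.3,87.7,-202.2)
im,d=cams.camera("side"); cv2.imwrite("pics/s4.png",cv2.resize(im[150:330,180:420],None,fx=3,fy=3))
w=cloud("side",d); m=(np.hypot(w[...,0]-.449,w[...,1]+.186)<.085)&(w[...,2]>.066)&(w[...,2]<.084)
f=w[m]; print(fitrect(f[:,:2]),np.median(f,0)); A=np.c_[f[:,:2]-f[:,:2].mean(0),np.ones(len(f))]; print(np.linalg.lstsq(A,f[:,2],rcond=None)[0])
```

```text
t 23.45 pos [ 450.1 -186.7  110. ] yaw 157.7 gap 15.9 F [ 0.4 -0.1 -0.6]
shift [-1.4 22.3  0.1] turn [-0.01 -0.06 -0.06] rows>= 1.0
(array([ 449.4, -188. ]), array([ 77.9, 128. ]), 69.3) [ 0.45445115 -0.20005125  0.07598631]
[-0.00101166 -0.00557349  0.07601347]
```

View pics/s4.png

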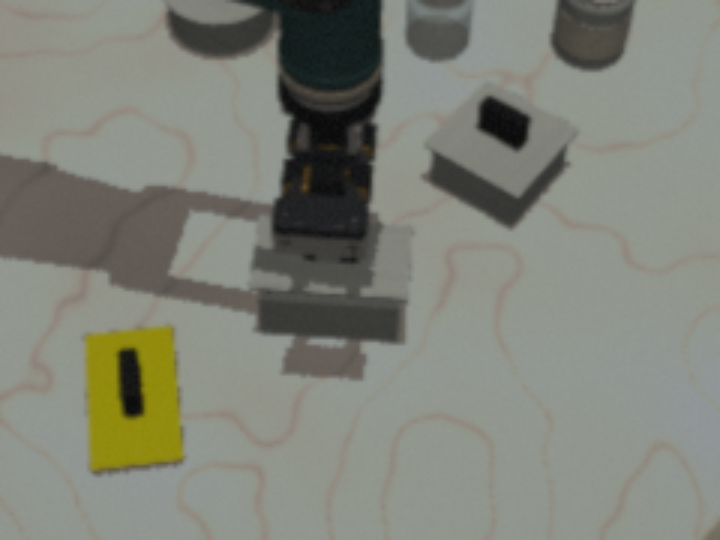

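The oblong lid is level and centred over its container (crop 330,260), and the square lid is seated (crop 505,135). Lowering.

>>> {"method": "servo_tool", "body": {"commands": [[[-1, 3, 0], [0, 0, 0]], [[-1, 9, 0], [0, 0, 0]], [[-1, 14, 0], [0, 0, 0]], [[-1, 18, 0], [0, 0, 0]], [[-1, 20, 0], [0, 0, 0]], [[-1, 22, 0], [0, 0, 0]], [[-1, 22, 0], [0, 0, 0]], [[-1, 22, 0], [0, 0, 0]], [[-1, 22, 0], [0, 0, 0]]]}}

```text
time: 24.25
position: [0.4507, -0.1863, 0.0877]
tool_rot: [-1.571, 0.0, 2.754]
contact_force: [-1.3, 1.1, 0.4]
finger_gap: 0.0155
```

>>> {"method": "servo_tool", "body": {"commands": [[[0, 0, 0], [0, 0, 0]], [[0, 0, 0], [0, 0, 0]], [[0, 0, 0], [0, 0, 0]], [[0, 0, 0], [0, 0, 0]]], "grip": -0.1}}

```text
time: 24.58
position: [0.4508, -0.1863, 0.0875]
tool_rot: [-1.571, 0.0, 2.754]
contact_force: [0.4, 0.1, -0.6]
finger_gap: 0.039
```

>>> {"method": "servo_tool", "body": {"commands": [[[0, -5, 0], [0, 0, 0]], [[0, -20, 0], [0, 0, 0]], [[0, -45, 0], [0, 0, 0]], [[0, -75, 0], [0, 0, 0]], [[0, -105, 0], [0, 0, 0]], [[0, -130, 0], [0, 0, 0]], [[0, -150, 0], [0, 0, 0]]]}}

```text
time: 25.17
position: [0.4511, -0.1866, 0.2407]
tool_rot: [-1.57, 0.004, 2.754]
contact_force: [1.0, -0.8, 0.0]
finger_gap: 0.0517
```

>>> {"method": "servo_tool", "body": {"commands": [[[30, 0, 10], [0, 0, 0]], [[60, 0, 20], [0, 0, 0]], [[90, 0, 30], [0, 0, 0]], [[120, 0, 40], [0, 0, 0]], [[140, 0, 50], [0, 0, 0]], [[150, 0, 60], [0, 0, 0]]]}}

```text
time: 25.67
position: [0.2872, -0.1844, 0.2382]
tool_rot: [-1.57, 0.001, 2.753]
contact_force: [0.9, -0.5, 0.2]
finger_gap: 0.0519
```

Run:
```python
from h2 import *; from meas import fitrect
C={"small":(.473,.370,.05),"large":(.4493,.1794,.066),"square":(.640,-.0898,.078),"oblong":(.4513,-.1873,.08)}
for cam in("side","top"):
    im,d=cams.camera(cam); cv2.imwrite(f"pics/{cam}9.png",im); w=cloud(cam,d)
    for n,(x,y,r) in C.items():
        m=(np.hypot(w[...,0]-x,w[...,1]-y)<r)&(w[...,2]>.045)&(w[...,2]<.066); f=w[m]
        if len(f)<30: print(cam,n,"hidden"); continue
        A=np.c_[f[:,:2]-f[:,:2].mean(0),np.ones(len(f))]; print(cam,n,fitrect(f[:,:2]),np.round(np.linalg.lstsq(A,f[:,2],rcond=None)[0],4))
plan(0,0,0,0)
```

```text
side small (array([469.6, 366.4]), array([83.2, 80. ]), 73.1) [-0.0067 -0.0069  0.0541]
side large (array([447.7, 177.9]), array([113.1, 116.4]), 6.0) [-0.0004 -0.0045  0.0538]
side square (array([638.3, -89. ]), array([105.4, 102.1]), 35.8) [-0.0021 -0.0017  0.0537]
side oblong (array([ 450.2, -187.3]), array([ 77.2, 128.4]), 67.5) [-0.001  -0.0028  0.0538]
top small (array([474.1, 366.3]), array([81.8, 82. ]), 38.9) [-0.0071  0.0017  0.053 ]
top large (array([450.2, 175.6]), array([114.2, 114.3]), 24.7) [-0.0044 -0.0083  0.053 ]
top square (array([640.7, -91.7]), array([100.7, 100. ]), 35.3) [-0.0033  0.0021  0.0531]
top oblong (array([ 453.1, -190. ]), array([ 74. , 128.4]), 68.0) [ 0.0009 -0.0005  0.0532]
t 25.77 pos [ 287.9 -185.4  238.3] yaw 157.6 gap 51.8 F [0.2 1.1 0.1]
shift [337.3 237.5 -62.1] turn [ 1.5000e-01  1.5761e+02 -1.2000e-01] rows>= 23.0
```

View pics/side9.png

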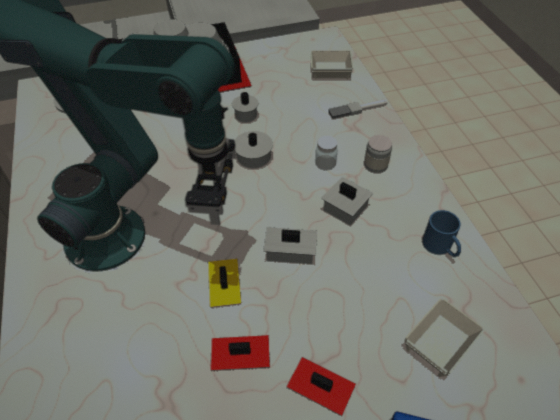

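View pics/top9.png

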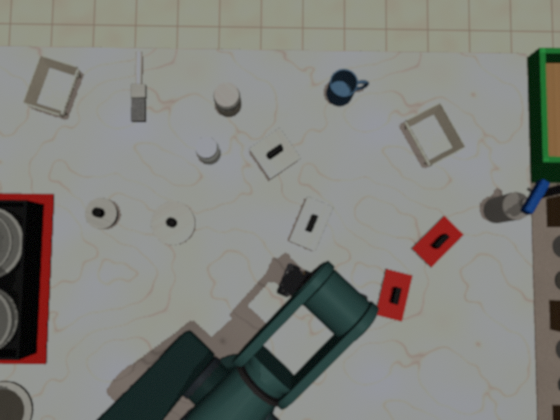

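All four lids lie flat at about 54 mm. The jar stands at (208,151) in the top view, as before. Handing in.

```bash
python3 -c "
from h import *
print(np.abs(telemetry.read_state()['qd']).max()); print(ctrl.job_done())"
```

```text
0.04307643373403564
the job is handed in; nothing more can be done
None
```

All four containers are closed, and the job was handed in at about 26 s of the allowed 122 s. I placed the lids in this order: large round, small round, square, then the steel oblong one. The red and yellow look-alikes were left alone.

- **Seating:** in both cameras every flange is flat (tilt under 0.01) with its top at 53–54 mm, which is the seated height.
- **Centring:** the lids are within about 1 to 4 mm of the container centres measured at the start, against the 8 mm play. The small round lid is the furthest off, at about 4 mm.
- **Angles:** the square and oblong lids match their containers within about 1°.
- **Containers:** with the lids on, I judged that they had not moved from the lid positions only.
- **Jar and forces:** the jar stands upright in the same place as before. The forces read at the end of each move were about 5 N or less.
- **Disagreement:** the two cameras differ by about 2–4 mm in absolute position. I used the average of the two.

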